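# Unlock a conveyor belt tensioner and hold it wound

### The job

The belt tensioner is locked for transport: drive its red-headed lock pin fully down using the mallet, then stand the mallet back upright on its head on the black mat and let go of it. Then take the spring-loaded yellow arm by its black roller, swing it round against its spring until it rests on the orange stop post, and finish while still holding the roller there so that a belt could be slipped on. Press the pin only with the mallet, never with the gripper, and do not disturb the puck, the pulley or the green block.

Things in the scene. Friction and masses are not known exactly. Their poses are not given: they have to be found in the camera images.
- unit: Belt tensioner bolted to the table: blue base plate 210 x 120 x 36 mm. Origin on the table under the arm's pivot, z up; the plate spans x -95 to +115 mm, y -60 to +60 mm. The roller's side is +x; the red lock pin is at x = -68 mm, y = 0 in a dark guide (top 48 mm above the table). Its place and yaw vary.
- unit_pivot (a point): The arm's vertical pivot axis, 48 mm above the table (mid-thickness of the arm), at x = y = 0 of the unit. The pivot boss is 32 mm across, top at 64 mm.
- unit_stop (a point): Top centre of the orange stop post (14 mm diameter, 60 mm above the table), at x = +46.7, y = +43.8 mm of the unit. A black post at y = -43.8 mm is the slack-side rest.
- tension_arm (a joint): Angle of the yellow arm, rad: 0 = slack on the black post (pointing 0.5 rad clockwise of the unit's +x, seen from above), growing counter-clockwise to 1.0 = on the orange stop post (0.5 rad counter-clockwise of +x). Its spring always pulls it back to 0: 2.5 N at the roller at 0, 6 N at 1.0. With the pin up it moves less than 0.1 rad. Arm 18 mm wide, 42 to 54 mm above the table.
- roller: Black roller standing upright on the arm's end and turning freely about its own axis, 28 mm diameter, 42 mm tall (plus a steel cap 3 mm high), its axis 100 mm from the pivot. Origin at the centre of its underside, 54 mm above the table; top at 96 mm.
- roller_mid (a point): Centre of the roller's height, on its axis, 78 mm above the table: where to grip it from above.
- mallet: Mallet, about 340 g: upright cylindrical head, white with a blue band, 46 mm diameter, 72 mm tall, standing on one striking face; level wooden handle 24 mm wide, 26 mm high, its mid-height 36 mm above that face. Origin at the centre of the lower face, z up; the handle points along -x, 23 to 146 mm from the head's axis. Balances 20 mm from that axis.
- mallet_head (a point): Centre of the mallet's head, 36 mm above its lower face. When it stands on the mat this is 40 mm above the table.
- mallet_grip (a point): Centre of the handle's section 48 mm from the head's axis (25 mm from the head's surface): a good place to grip it across its 24 mm width.
- mat: Black rubber mat fixed to the table, 180 x 180 x 4 mm; origin at the centre of its underside on the table. The mallet starts standing on it. The mat and the unit may be on either side of the robot.
- lock_pin (a joint): Depth of the lock pin, m: 0 to 0.003 at the start, 0.018 = fully down on its end stop. It needs 8 to 10 N to drive down (its spring and a friction catch) and stays where it is left.
- pin_head: Red round head of the lock pin, 24 mm diameter, 10 mm thick; moves with the pin. Origin at the centre of its underside.
- pin_top (a point): Centre of the top of the red pin head: 82 mm above the table when the pin is all the way up, 64 mm when fully down.
- black_puck: Loose black cylinder, 40 mm diameter, 40 mm tall; origin at the centre of its underside. Leave alone.
- pulley: Loose aluminium belt pulley with flanges, 50 mm diameter, 26 mm tall; origin at the centre of its underside. Leave alone.
- green_block: Loose green cube, 35 mm; origin at the centre of its underside. Leave alone.
Not all that is in view belongs to the job. Of the things that look like the mallet, take the one that is farthest to the robot's left at the start. Of the things that look like the unit, the smaller one is meant.

How it is judged:
On the way, in this order (a step that is already met when the one before it is completed fails the run):
1. the lock pin is driven fully down (at least 15 mm of its 18 mm) by the mallet (value of joint lock_pin above 0.015 m and contact force between mallet and pin_head above 1 N), for 0.02 s.
2. the mallet stands upright on its head on the mat, released (x of mallet_head in the frame of mat between -0.09 and 0.09 m and y of mallet_head in the frame of mat between -0.09 and 0.09 m and height (world z) of mallet_head below 0.046 m and angle between mallet_head's own z axis and vertical below 0.12 rad and contact force between the fingers and mallet below 0.1 N and linear speed of mallet below 0.05 m/s), for 0.3 s.
3. the arm is wound to the orange stop, held by its roller (value of joint tension_arm above 0.95 rad and contact force between the fingers and roller above 2 N), for 0.2 s.
At the end, for the whole second after the job is handed in: The fingers hold the roller (over 2 N) with the arm still and within 0.05 rad of the orange stop, no loose thing touching the roller; the pin is at least 15 mm down; the mallet stands upright (within 0.12 rad), released and at rest, its head's centre over the mat (all of step 2 and all of step 3 and velocity of joint tension_arm between -0.1 and 0.1 rad/s and value of joint lock_pin above 0.015 m and contact force between each of mallet, black_puck, pulley, green_block and roller below 0.2 N); the arm keeps its last pose, push and grip.
It fails at once if the pin is pressed with the gripper (contact force between the fingers and pin_head above 1 N).
It fails at once if the black puck is moved more than 25 mm or tipped over (distance of black_puck from where it was at the start of the episode above 0.025 m or angle between black_puck's own z axis and vertical above 0.5 rad).
It fails at once if the pulley is moved more than 25 mm or tipped over (distance of pulley from where it was at the start of the episode above 0.025 m or angle between pulley's own z axis and vertical above 0.5 rad).
It fails at once if the green block is moved more than 25 mm or tipped over (distance of green_block from where it was at the start of the episode above 0.025 m or angle between green_block's own z axis and vertical above 0.5 rad).
It also fails if it takes over 64 s, if anything falls off the work surface, if the arm or the gripper's body presses on something with over 40 N, if the wrist force passes 120 N, or if a joint passes its speed limit or range.

### The arm

A 6-joint arm with a two-finger parallel gripper is mounted at the origin on the work surface. World frame = base frame: x ahead of the robot, y to its left, z up, the work surface at z = 0. Lengths are in m, angles in rad, forces in N, time in s.
With the tool pointing down it reaches from about 0.225 to 0.875 m from the base axis. Payload 3.4 kg.
Tool frame: the origin (TCP) lies on the centre line of the jaws, within the pads' length; the fingertips stand 11 mm ahead of it and the grasp point (between the pads) lies 8 mm behind it; z points along the fingers, y is the line along which they close (so a half turn about z gives the same grasp; the last joint's range is limited). The gripper opens to 85 mm and grips with 20 to 120 N. Pads are 22 mm wide; open, the fingers measure 114 mm over their backs; the gripper's body (76 mm by 85 mm) begins 54 mm behind the grasp point. The pads swing forward as they close: fully open they stand 13 mm farther back than shut.
Start: joints at [1.09, 0.276, 1.505, -0, 1.361, -0.121], TCP at [0.202, 0.538, 0.242] pointing down, gripper open.
Joint ranges: [-2.89, 2.89], [-0.75, 2.08], [0.22, 2.7], [-1.18, 4.32], [0.11, 2.71], [-2.7, 2.7]. Speed limits (rad/s): [2.57, 2.57, 3.14, 3.14, 3.14, 3.14].

### API

Orientations are given as a unit quaternion [w, x, y, z].
In Python, from rig import manip, eyes, job gives the robot as it stands.
- The arm moves only by the tool drive_tool, never from a script. Its argument "rows" is a list of rows, each a list of 3 entries, a list of its own where there are three numbers: the turn, a rotation vector about the world's x, y, z in rad, then the shift along the world's x, y, z in cm, then the finger opening in cm, from 0 to 8.54. A call has 1 to 8 rows; each row shifts and turns the commanded pose from where the row before left it; what a row does not reach is not made up. A row lasts 1/8 s, in which the tool goes at most 62.5 mm and 10.7 degrees, less where a joint would pass 70% of its speed; a pose out of reach is approached as far as the arm can. A call is refused whole if a number of a shift passes 6.25 or a number of a turn 0.188, either way. A call with a gripper value outside its range is refused whole. The fingers move at their own pace and stop on an object; "force" is the grip in N (left out, the last holds). Time passes only in rows, so rows that do not move let the fingers close. It gives the time, the measured TCP pose, the force, the opening and the grip force at its end, in the units of the state.
- manip.get_state(): the state, without advancing time (a new reading comes with each control period).
- eyes.get_image(name): name is "scene" or "top"; returns the picture (400x640x3 uint8, red, green, blue); there is no depth.
- eyes.get_calibration(name): a dict with "camera_matrix" (3x3 intrinsics, pixels), "k1" (the pictures are not rectified: a ray, as slopes to the right and down, at radius r is drawn at 1 + k1 r^2 times it, then the intrinsics apply), "view" (4x4, takes a point from world to camera coordinates). Camera axes: x right, y up, looking along -z (the intrinsics and any distortion apply to the point x, -y, -z); pixel columns grow to the right and rows downward; lengths in m; the calibration is good to about 2 mm. A picture is of the moment at which its call begins. get_calibration takes no time and is no camera call.
- job.sign_off(): hands the job in; it is judged then, once.
The state is a dict: "clock": time; "qpos": joint angles; "qd": joint speeds; "effort": joint torques, N m; "position": TCP position; "ee_rot": TCP orientation; "contact_force": force on the tool from outside, world axes, zero at the start; "moment": the same for the moment, N m; "width": finger opening in m; "gripper_force": force on a finger pad.
Only numpy, scipy, OpenCV 4.12 (cv2) and the standard library are available. Lean on these libraries where they do the work, as an engineer would, in place of code of your own. Each camera call takes 0.05 s, during which the arm holds its last target. There are 200 camera calls.

## Working session

There is one attempt and no reset: what is moved stays moved. The work goes in short steps, Python scripts to look and compute and a tool call to move; the robot and the scene stay as the last step left them, time stands still between calls to the robot, and variables do not carry over. Pictures are saved under pics/ and viewed, at most 10 in all, crops included, and the job is handed in when it is done.

Besides the shell and the picture viewer there is one more tool, called after ">>>" as a command line: name --argument value ..., lists and objects as JSON in quotes. drive_tool: Moves the arm, as the interface text tells. Its arguments: {"type":"object","properties":{"rows":{"type":"array"},"force":{"type":"number"}},"required":["rows"]}

```bash
mkdir -p pics; ls; cat > h.py <<'E'
import numpy as np, cv2
from rig import manip, eyes, job
def snap(n,f):
    im=eyes.get_image(n); cv2.imwrite(f'pics/{f}.png',im[:,:,::-1]); return im
def ray(n,u,v):
    c=eyes.get_calibration(n);K=np.array(c['camera_matrix']);V=np.array(c['view'])
    xd,yd=(u-K[0,2])/K[0,0],(v-K[1,2])/K[1,1]
    s=1.0
    for _ in range(30): s=1+c['k1']*((xd/s)**2+(yd/s)**2)
    d=V[:3,:3].T@np.array([xd/s,-yd/s,-1]); o=-V[:3,:3].T@V[:3,3]
    return o,d
def atz(n,u,v,z):
    o,d=ray(n,u,v); return o+d*(z-o[2])/d[2]
def proj(n,p):
    c=eyes.get_calibration(n);K=np.array(c['camera_matrix']);V=np.array(c['view'])
    q=V[:3,:3]@np.array(p)+V[:3,3]; x,y=q[0]/-q[2],-q[1]/-q[2]
    s=1+c['k1']*(x*x+y*y); return np.array([K[0,0]*x*s+K[0,2],K[1,1]*y*s+K[1,2]])
E
python3 -c "
from h import *
snap('scene','s0');snap('top','t0');print(manip.get_state())
for n in('scene','top'):print(ray(n,320,200),eyes.get_calibration(n)['view'])"
```

```text
pics
{'clock': 0.1, 'qpos': array([ 1.08998159e+00,  2.76557818e-01,  1.50602075e+00, -5.76580463e-06,
        1.36068620e+00, -1.21009474e-01]), 'qd': array([-0.00113487, -0.00178833, -0.00245632,  0.00032983, -0.0004292 ,
        0.00102926]), 'effort': array([ 2.38007175e-03, -4.17699194e+01, -2.46406496e+01, -2.85593760e-04,
        5.76134044e-03,  2.00761298e-05]), 'position': array([0.2022543 , 0.53777185, 0.24150566]), 'ee_rot': array([-2.45108582e-04,  1.78933120e-01,  9.83860884e-01, -7.99328066e-04]), 'contact_force': array([-0.88777678, -0.77012402,  0.87592223]), 'moment': array([-0.04348469,  0.02857845,  0.03459312]), 'gripper_force': 0.0, 'width': 0.08536805791188935}
(array([1.12033911, 0.60282201, 0.76648231]), array([-0.5286663 , -0.58203065, -0.61797325])) [[-0.72910652  0.68433649 -0.00934088  0.41147306]
 [-0.42327682 -0.44015905  0.7918944   0.13257808]
 [ 0.53781077  0.58132915  0.6105866  -1.42097228]
 [ 0.          0.          0.          1.        ]]
(array([ 0.26173056, -0.03741239,  1.47883189]), array([ 0.17624359, -0.02577322, -0.98405057])) [[ 0.01786841 -0.99963562  0.0202322  -0.07199549]
 [ 0.98408459  0.02116143  0.17643616 -0.51769274]
 [-0.17680001  0.01675757  0.98410413 -1.40842366]
 [ 0.          0.          0.          1.        ]]
```

View pics/t0.png

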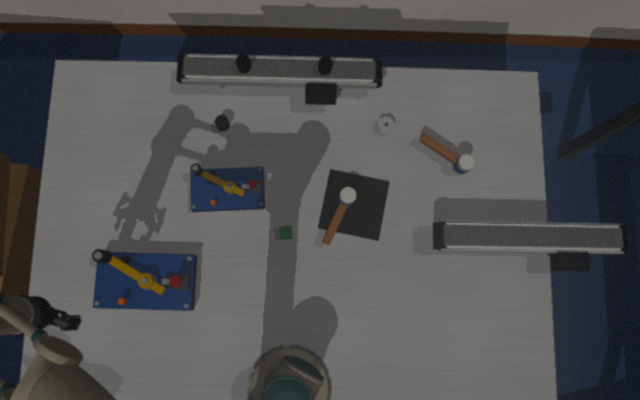

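View pics/s0.png

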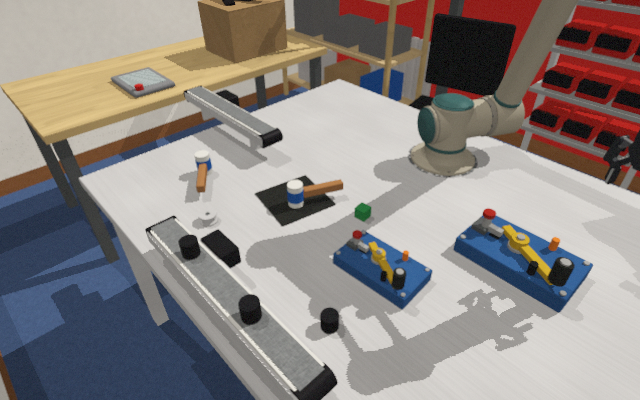

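Top view: mallet candidates are at (347,195) on the mat and (462,163) off it. The first is farther to the robot's left (image left is +y), so I take it. Units are at (228,188) and (145,282); the first is smaller. The puck is at (222,122), the pulley at (386,124) and the green block at (285,232). I'll confirm with one crop and measure.

```bash
cat > m.py <<'E'
from h import *
im=cv2.imread('pics/t0.png'); 
c=cv2.resize(im[105:255,180:400],None,fx=3.6,fy=3.6,interpolation=cv2.INTER_CUBIC); c=cv2.convertScaleAbs(c,alpha=1.6); cv2.imwrite('pics/crop0.png',c)
hsv=cv2.cvtColor(im,cv2.COLOR_BGR2HSV)
def comp(name,lo,hi,box,z,mn=8):
    x0,y0,x1,y1=box; m=cv2.inRange(hsv,lo,hi)[y0:y1,x0:x1]
    n,l,s,ce=cv2.connectedComponentsWithStats(m)
    for i in range(1,n):
        if s[i,4]>=mn:
            u,v=ce[i]+[x0,y0]; print(name,s[i,4],np.round([u,v],1),s[i,:4]+[x0,y0,0,0],np.round(atz('top',u,v,z),4))
U=(180,155,275,220)
comp('red',(0,150,60),(6,255,255),U,.081,4); comp('red',(172,150,60),(180,255,255),U,.081,4)
comp('orange',(7,180,120),(14,255,255),U,.058,4)
comp('yellow',(18,150,80),(32,255,255),U,.054)
comp('wood',(5,80,60),(18,255,255),(315,180,370,250),.053)
comp('white',(0,0,130),(180,60,255),(335,180,365,208),.076)
for nm,b in(('small',U),('big',(85,240,205,320))):
    x0,y0,x1,y1=b; m=cv2.inRange(hsv,(100,120,50),(125,255,255))[y0:y1,x0:x1]
    p=np.argwhere(m)[:,::-1]+[x0,y0]
    r=cv2.minAreaRect(np.array([atz('top',*q,.036)[:2] for q in p],np.float32)); print(nm,r)
    if nm=='small': print(cv2.boxPoints(r))
m=cv2.inRange(hsv,(0,0,0),(180,255,50))[165:245,315:395]
p=np.argwhere(m)[:,::-1]+[315,165]; print('mat',cv2.minAreaRect(np.array([atz('top',*q,.004)[:2] for q in p],np.float32)))
for n,u,v,z in(('puck',222,122,.04),('pulley',386,124,.026),('green',285,231,.035),('roller',196,169,.097)):print(n,atz('top',u,v,z))
E
python3 m.py
```

```text
orange 9 [212.7 202.1] [211 201   4   3] [0.5037 0.2261 0.058 ]
yellow 114 [233.6 189.4] [222 184  22  12] [0.542  0.1696 0.054 ]
wood 349 [334.5 222.9] [323 203  24  41] [ 0.4529 -0.1166  0.053 ]
white 12 [344.5 198. ] [342 195   6   6] [ 0.5201 -0.1422  0.076 ]
white 14 [351.9 197.6] [349 194   6   8] [ 0.5218 -0.1629  0.076 ]
small ((0.5463235974311829, 0.19197727739810944), (0.1165507584810257, 0.20425039529800415), 3.6229679584503174)
[[0.48171136 0.2902159 ]
 [0.49461803 0.08637372]
 [0.6109358  0.09373865]
 [0.59802914 0.29758084]]Traceback (most recent call last):
  File "m.py", line 20, in <module>
    r=cv2.minAreaRect(np.array([atz('top',*q,.036)[:2] for q in p],np.float32)); print(nm,r)
                                ~~~^^^^^^^^^^^^^^^
  File "h.py", line 13, in atz
    o,d=ray(n,u,v); return o+d*(z-o[2])/d[2]
        ~~~^^^^^^^
  File "h.py", line 6, in ray
    c=eyes.get_calibration(n);K=np.array(c['camera_matrix']);V=np.array(c['view'])
ValueError: time passes only in moves, steps and waits
```

View pics/crop0.png

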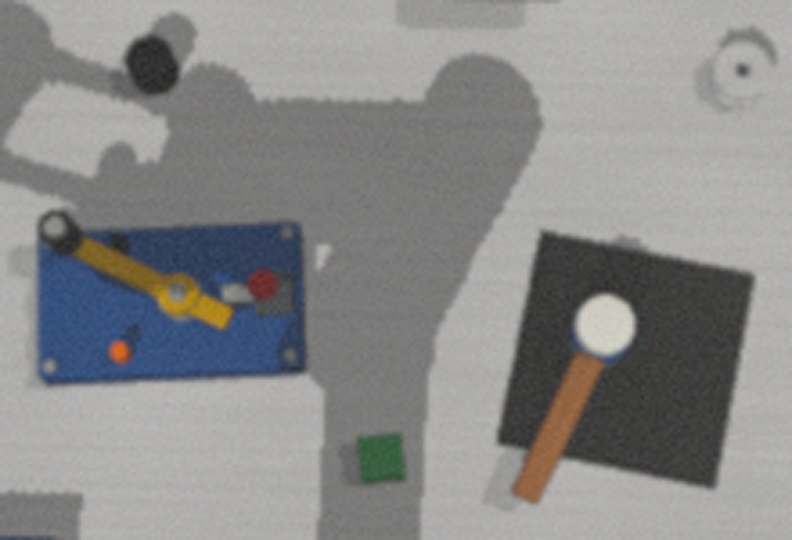

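The crop confirms it: the mallet stands on the mat with its white head at (605,325) in the crop, handle toward lower left. The small unit has its red pin at (263,285), roller at (58,230) and orange stop at (120,351). I'll cache the calibration and fit the poses from both views.

```bash
sed -i 's/^def ray/CAL={n:eyes.get_calibration(n) for n in ("scene","top")}\ndef ray/; s/c=eyes.get_calibration(n);/c=CAL[n];/' h.py
cat > m.py <<'E'
from h import *
from scipy.optimize import least_squares
I={'top':cv2.imread('pics/t0.png'),'scene':cv2.imread('pics/s0.png')}
H={k:cv2.cvtColor(v,cv2.COLOR_BGR2HSV) for k,v in I.items()}
def comp(name,cam,lo,hi,box,mn=4):
    x0,y0,x1,y1=box; m=cv2.inRange(H[cam],lo,hi)[y0:y1,x0:x1]
    n,l,s,ce=cv2.connectedComponentsWithStats(m)
    for i in range(1,n):
        if s[i,4]>=mn: print(name,cam,s[i,4],np.round(ce[i]+[x0,y0],1),(s[i,:4]+[x0,y0,0,0]).tolist())
comp('red','top',(168,110,30),(180,255,255),(243,175,262,195));comp('red','top',(0,110,30),(6,255,255),(243,175,262,195))
comp('red','scene',(170,130,60),(180,255,255),(340,220,375,250));comp('red','scene',(0,130,60),(5,255,255),(340,220,375,250))
comp('orange','scene',(5,150,120),(15,255,255),(390,240,420,270))
comp('wood','scene',(3,80,60),(18,255,255),(285,170,350,205))
comp('white','top',(0,0,110),(180,70,255),(336,182,360,205))
for nm,b in(('small',(180,155,275,220)),('big',(85,240,205,320))):
    x0,y0,x1,y1=b; m=cv2.inRange(H['top'],(100,120,30),(125,255,255))[y0:y1,x0:x1]
    p=np.argwhere(m)[:,::-1]+[x0,y0]
    print(nm,cv2.minAreaRect(np.array([atz('top',*q,.036)[:2] for q in p],np.float32)))
for n,u,v,z in(('puck',222,122,.04),('pulley',386,124,.026),('green',285,231,.035),('roller',196,168.8,.097),('boss',229.2,187.2,.064),('pin',253,184.2,.081),('orange',213,202.3,.06),('head',348.1,195.2,.076),('hend',326.5,242.5,.053),('h0',343,206,.053),('mA',330.5,169.5,.004),('mB',389,181.5,.004),('mC',318.5,228.5,.004),('mD',379,240.3,.004)):print(n,np.round(atz('top',u,v,z)[:2],4))
E
python3 m.py
python3 -c "
import cv2
im=cv2.imread('pics/s0.png')
a=cv2.resize(im[165:305,250:440],None,fx=4,fy=4,interpolation=cv2.INTER_CUBIC);cv2.imwrite('pics/crop1.png',cv2.convertScaleAbs(a,alpha=1.2))"
```

```text
red top 14 [252. 182.] [249, 180, 8, 5]
red top 24 [252.8 184. ] [249, 181, 8, 7]
red scene 55 [356.6 234.2] [353, 231, 9, 8]
orange scene 44 [405.  255.3] [403, 251, 5, 10]
wood scene 419 [321.8 188. ] [303, 180, 40, 18]
white top 186 [347.8 194.7] [341, 187, 15, 16]
small ((0.5463235974311829, 0.19197727739810944), (0.1165507584810257, 0.20425039529800415), 3.6229679584503174)
big ((0.2826627194881439, 0.40935638546943665), (0.2690693736076355, 0.1500854194164276), 89.81018829345703)
puck [0.7448 0.2151]
pulley [ 0.7551 -0.2676]
green [0.4293 0.0222]
roller [0.5892 0.2698]
boss [0.5461 0.1809]
pin [0.5526 0.1127]
orange [0.5029 0.2248]
head [ 0.5282 -0.1522]
hend [ 0.3974 -0.0948]
h0 [ 0.5013 -0.1399]
mA [ 0.618  -0.1056]
mB [ 0.5856 -0.2786]
mC [ 0.4421 -0.0731]
mD [ 0.4113 -0.2484]
```

View pics/crop1.png

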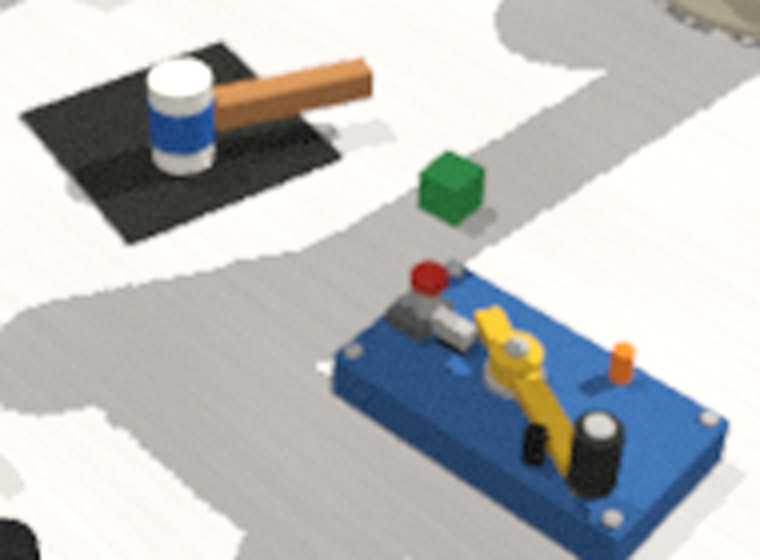

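```bash
python3 -c "
from h import *
for n,u,v,z in(('head',295.1,184.3,.076),('pin',357.1,233.7,.081),('roller',400.2,271.6,.098),('boss',379.7,251.2,.065),('orange',405.8,251.9,.06),('hendtop c',342.3,182,.053)):print(n,np.round(atz('scene',u,v,z)[:2],4))
p=np.array([.547,.1815]);
for yaw in(1.63,1.65):
  ex=np.array([np.cos(yaw),np.sin(yaw)]);ey=np.array([-ex[1],ex[0]])
  print(yaw,p-.068*ex,p+.0467*ex+.0438*ey,p+.1*(np.cos(.5)*ex-np.sin(.5)*ey),p+.1*(np.cos(.5)*ex+np.sin(.5)*ey))
"
```

```text
head [ 0.5316 -0.1497]
pin [0.5591 0.1168]
roller [0.5933 0.2737]
boss [0.5517 0.184 ]
orange [0.5047 0.2253]
hendtop c [ 0.4037 -0.0866]
1.63 [0.5510235  0.11361914] [0.50051354 0.22552657] [0.58966598 0.27194122] [0.49394887 0.26626778]
1.65 [0.55238022 0.11371318] [0.49964237 0.2245881 ] [0.58784874 0.27277639] [0.49226423 0.26518988]
```

>>> drive_tool --rows '[[[0, 0, -0.01], [1.77, -4.18, 0], 6], [[0, 0, -0.01], [1.77, -4.18, 0], 6], [[0, 0, -0.01], [1.77, -4.18, 0], 6], [[0, 0, -0.01], [1.77, -4.18, 0], 6], [[0, 0, -0.01], [1.77, -4.18, 0], 6], [[0, 0, -0.01], [1.77, -4.18, 0], 6], [[0, 0, -0.01], [1.77, -4.18, 0], 6], [[0, 0, 0], [1.77, -4.18, 0], 6]]' --force 100

```text
clock: 1.1
position: [0.3442, 0.2024, 0.2421]
ee_rot: [-0.0, 0.213, 0.977, -0.0]
contact_force: [0.2, -0.0, -0.6]
width: 0.0605
gripper_force: 0.0
```

>>> drive_tool --rows '[[[0, 0, 0], [1.77, -4.18, -1.4], 6], [[0, 0, 0], [1.77, -4.18, -1.4], 6], [[0, 0, 0], [1.77, -4.18, -1.4], 6], [[0, 0, 0], [1.77, -4.18, -1.4], 6], [[0, 0, 0], [1.77, -4.18, -1.4], 6], [[0, 0, 0], [1.77, -4.18, -1.4], 6], [[0, 0, 0], [1.77, -4.18, -1.4], 6], [[0, 0, 0], [0, 0, 0], 6]]'

```text
clock: 2.1
position: [0.4686, -0.0912, 0.143]
ee_rot: [-0.001, 0.215, 0.977, -0.0]
contact_force: [0.2, 1.0, -0.4]
width: 0.06
gripper_force: 0.0
```

>>> drive_tool --rows '[[[0, 0, 0], [0.87, -2.0, 0], 6], [[0, 0, 0], [0.87, -2.0, 0], 6], [[0, 0, 0], [0, 0, -1], 6], [[0, 0, 0], [0, 0, -2], 6], [[0, 0, 0], [0, 0, 0], 6]]'

```text
clock: 2.72
position: [0.4836, -0.1276, 0.1128]
ee_rot: [-0.002, 0.213, 0.977, 0.001]
contact_force: [0.3, 0.4, -0.3]
width: 0.0601
gripper_force: 0.0
```

```bash
python3 -c "
from h import *
im=snap('top','t1');s=snap('scene','s1');print(manip.get_state()['position'])
a=cv2.resize(im[150:260,290:410,::-1],None,fx=4,fy=4);b=cv2.resize(s[120:230,230:370,::-1],None,fx=2.8,fy=4*1.0)
b=cv2.resize(s[120:230,230:350,::-1],(390,440));cv2.imwrite('pics/c1.png',np.hstack([cv2.resize(a,(400,440)),b]))"
```

```text
[ 0.4851338  -0.12829285  0.11431143]
```

View pics/c1.png

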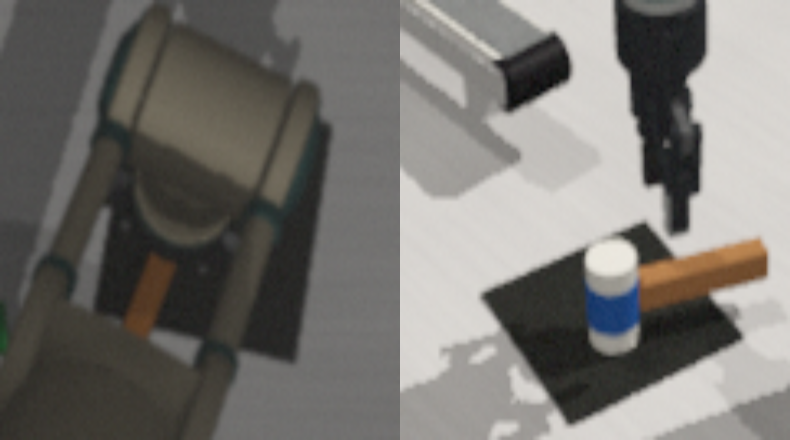

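The gripper sits over the handle near the head, with its fingers about 8 cm above it. Descending and gripping.

>>> drive_tool --rows '[[[0, 0, 0], [0.05, -0.2, -2], 6], [[0, 0, 0], [0, 0, -2], 6], [[0, 0, 0], [0, 0, -2], 6], [[0, 0, 0], [0, 0, -1.5], 6], [[0, 0, 0], [0, 0, -0.7], 6], [[0, 0, 0], [0, 0, 0], 6]]'

```text
clock: 3.58
position: [0.4861, -0.1307, 0.0325]
ee_rot: [0.0, 0.213, 0.977, 0.0]
contact_force: [-0.1, -0.1, -0.7]
width: 0.0601
gripper_force: 0.0
```

>>> drive_tool --rows '[[[0, 0, 0], [0, 0, 0], 2], [[0, 0, 0], [0, 0, 0], 1], [[0, 0, 0], [0, 0, 0], 1], [[0, 0, 0], [0, 0, 0], 1], [[0, 0, 0], [0, 0, 0], 1]]'

```text
clock: 4.2
position: [0.4862, -0.1311, 0.0332]
ee_rot: [0.001, 0.213, 0.977, -0.0]
contact_force: [-1.2, -0.7, 5.9]
width: 0.0227
gripper_force: 97.7
```

>>> drive_tool --rows '[[[0, 0, 0], [0, 0, 1], 1], [[0, 0, 0], [0, 0, 2], 1], [[0, 0, 0], [0, 0, 2.5], 1], [[0, 0, 0], [0, 0, 2.5], 1], [[0, 0, 0], [0, 0, 2], 1], [[0, 0, 0], [0, 0, 0], 1]]'

```text
clock: 4.95
position: [0.4866, -0.131, 0.1336]
ee_rot: [0.002, 0.213, 0.977, -0.0]
contact_force: [0.1, 0.7, -3.8]
width: 0.023
gripper_force: 98.0
```

>>> drive_tool --rows '[[[0, 0, 0], [0.2, 2, 0], 1], [[0, 0, 0], [0.4, 4, 0], 1], [[0, 0, 0], [0.4, 4.5, 0], 1], [[0, 0, 0], [0.5, 4.5, 0], 1], [[0, 0, 0], [0.5, 4.5, 0], 1], [[0, 0, 0], [0.4, 4.5, 0], 1], [[0, 0, 0], [0.2, 2.5, 0], 1], [[0, 0, 0], [0, 0, 0], 1]]'

```text
clock: 5.95
position: [0.5109, 0.1358, 0.1309]
ee_rot: [-0.001, 0.212, 0.977, -0.0]
contact_force: [0.1, -0.7, -3.6]
width: 0.0227
gripper_force: 98.6
```

```bash
python3 -c "
from h import *
im=snap('top','t2');s=snap('scene','s2');print(manip.get_state()['position'])
a=cv2.resize(im[140:230,180:280,::-1],(400,360));b=cv2.resize(s[175:275,290:400,::-1],(396,360));cv2.imwrite('pics/c2.png',np.hstack([a,b]))"
```

```text
[0.5109522  0.13382609 0.13126198]
```

View pics/c2.png

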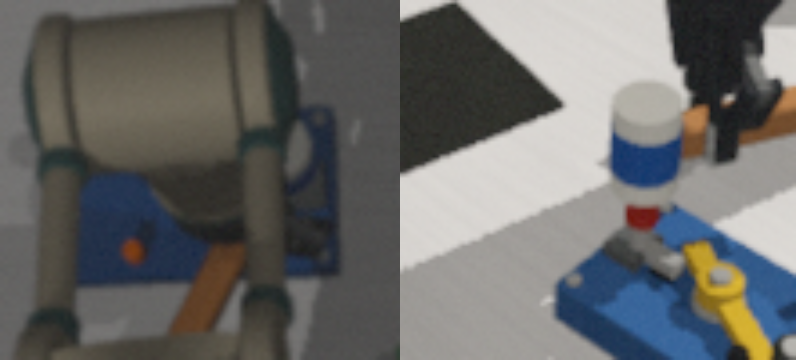

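The head is directly above the pin at about (358,230) in the scene view. Lowering it.

>>> drive_tool --rows '[[[0, 0, 0], [0, 0, -1], 1], [[0, 0, 0], [0, 0, -0.8], 1], [[0, 0, 0], [0, 0, -0.5], 1], [[0, 0, 0], [0, 0, -0.4], 1]]'

```text
clock: 6.55
position: [0.5113, 0.1336, 0.1055]
ee_rot: [-0.001, 0.214, 0.977, -0.0]
contact_force: [-3.7, -1.5, 4.6]
width: 0.0227
gripper_force: 99.7
```

>>> drive_tool --rows '[[[0, 0, 0], [0, 0, -0.4], 1], [[0, 0, 0], [0, 0, -0.3], 1], [[0, 0, 0], [0, 0, -0.3], 1], [[0, 0, 0], [0, 0, 0], 1]]'

```text
clock: 7.05
position: [0.5122, 0.1341, 0.0954]
ee_rot: [0.0, 0.213, 0.977, 0.0]
contact_force: [-1.2, -0.9, 1.1]
width: 0.0227
gripper_force: 99.5
```

>>> drive_tool --rows '[[[0, 0, 0], [0, 0, -0.2], 1], [[0, 0, 0], [0, 0, -0.2], 1], [[0, 0, 0], [0, 0, 0], 1]]'

```text
clock: 7.42
position: [0.5121, 0.1343, 0.0927]
ee_rot: [0.001, 0.213, 0.977, 0.0]
contact_force: [-6.1, -2.1, 11.9]
width: 0.0227
gripper_force: 101.0
```

>>> drive_tool --rows '[[[0, 0, 0], [0, 0, -0.2], 1], [[0, 0, 0], [0, 0, 0], 1]]'

```text
clock: 7.68
position: [0.5121, 0.1344, 0.0923]
ee_rot: [0.001, 0.213, 0.977, 0.0]
contact_force: [-8.2, -1.6, 21.8]
width: 0.0229
gripper_force: 102.5
```

Force is rising and motion has stopped at the expected height, so the pin is on its end stop. Lifting and returning.

>>> drive_tool --rows '[[[0, 0, 0], [0, 0, 1], 1], [[0, 0, 0], [0, 0, 2], 1], [[0, 0, 0], [0, 0, 1.5], 1], [[0, 0, 0], [-0.2, -2, 0], 1], [[0, 0, 0], [-0.4, -4, 0], 1], [[0, 0, 0], [-0.4, -4.5, 0], 1], [[0, 0, 0], [-0.5, -4.5, 0], 1], [[0, 0, 0], [-0.5, -4.5, 0], 1]]'

```text
clock: 8.68
position: [0.492, -0.0621, 0.1341]
ee_rot: [0.0, 0.213, 0.977, 0.0]
contact_force: [0.8, -0.3, -3.1]
width: 0.0227
gripper_force: 98.6
```

>>> drive_tool --rows '[[[0, 0, 0], [-0.4, -4.5, 0], 1], [[0, 0, 0], [-0.2, -2.5, 0], 1], [[0, 0, 0], [0, 0, 0], 1], [[0, 0, 0], [0, 0, 0], 1]]'

```text
clock: 9.18
position: [0.4858, -0.1301, 0.134]
ee_rot: [-0.0, 0.213, 0.977, 0.001]
contact_force: [-0.6, 0.3, -2.7]
width: 0.0225
gripper_force: 98.7
```

```bash
python3 -c "
from h import *
s=snap('scene','s3');print(manip.get_state()['position'])
H=cv2.cvtColor(s,cv2.COLOR_RGB2HSV)[220:255,340:375]
m=cv2.inRange(H,(0,130,60),(6,255,255))|cv2.inRange(H,(170,130,60),(180,255,255))
n,l,st,ce=cv2.connectedComponentsWithStats(m);print(st[1:],ce[1:]+[340,220])
print(proj('scene',[.559,.1168,.081]),proj('scene',[.559,.1168,.064]))
b=cv2.resize(s[120:280,230:430,::-1],(800,600));cv2.imwrite('pics/c3.png',b)"
```

```text
[ 0.48578453 -0.12980478  0.1340861 ]
[[12 15 10  8 61]] [[356.57377049 238.62295082]]
[357.10019748 233.68067523] [356.8156997  238.77907344]
```

View pics/c3.png

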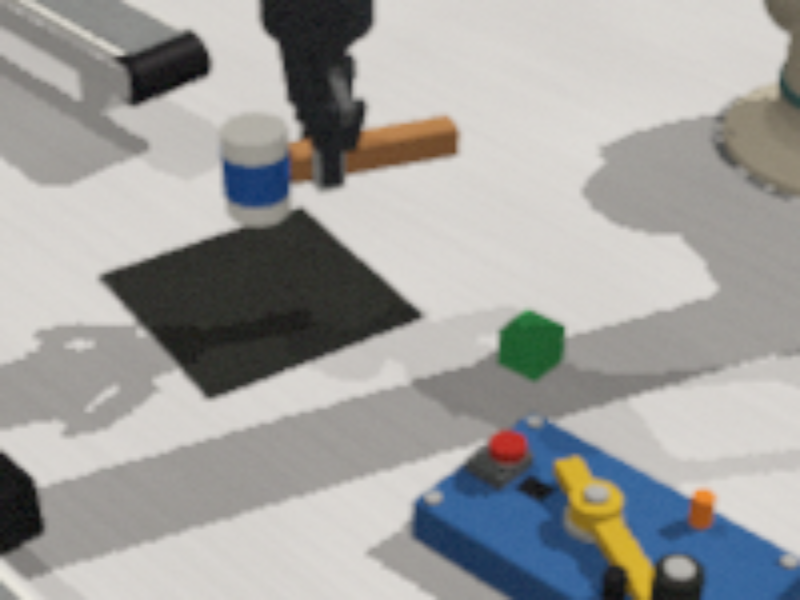

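The pin is down (238.6 against the expected 238.8 row), the bolt has retracted, and the mallet hangs level above the mat. Lowering it.

>>> drive_tool --rows '[[[0, 0, 0], [0, 0, -2], 1], [[0, 0, 0], [0, 0, -2.5], 1], [[0, 0, 0], [0, 0, -2.5], 1], [[0, 0, 0], [0, 0, -2], 1], [[0, 0, 0], [0, 0, -0.6], 1], [[0, 0, 0], [0, 0, -0.3], 1], [[0, 0, 0], [0, 0, 0], 1]]'

```text
clock: 10.1
position: [0.4864, -0.1307, 0.0359]
ee_rot: [0.001, 0.213, 0.977, -0.0]
contact_force: [0.0, -1.1, -3.1]
width: 0.0229
gripper_force: 98.8
```

>>> drive_tool --rows '[[[0, 0, 0], [0, 0, -0.2], 1], [[0, 0, 0], [0, 0, 0], 1]]'

```text
clock: 10.35
position: [0.486, -0.1309, 0.0336]
ee_rot: [0.0, 0.213, 0.977, 0.0]
contact_force: [-1.0, 0.7, -3.0]
width: 0.0227
gripper_force: 98.8
```

>>> drive_tool --rows '[[[0, 0, 0], [0, 0, -0.1], 1], [[0, 0, 0], [0, 0, -0.1], 1], [[0, 0, 0], [0, 0, 0], 1]]'

```text
clock: 10.72
position: [0.4859, -0.1309, 0.0331]
ee_rot: [0.001, 0.213, 0.977, -0.0]
contact_force: [-3.9, 1.7, 11.1]
width: 0.0225
gripper_force: 101.1
```

>>> drive_tool --rows '[[[0, 0, 0], [0, 0, 0.1], 1], [[0, 0, 0], [0, 0, 0], 2.6], [[0, 0, 0], [0, 0, 0], 4], [[0, 0, 0], [0, 0, 0], 6], [[0, 0, 0], [0, 0, 0], 6], [[0, 0, 0], [0, 0, 0], 6]]'

```text
clock: 11.48
position: [0.4859, -0.1308, 0.0322]
ee_rot: [-0.0, 0.213, 0.977, 0.0]
contact_force: [-0.0, -0.4, 0.4]
width: 0.0602
gripper_force: 0.0
```

>>> drive_tool --rows '[[[0, 0, 0], [0, 0, 1], 6], [[0, 0, 0], [0, 0, 2], 6], [[0, 0, 0], [0, 0, 3], 6], [[0, 0, 0], [0, 0, 4], 6], [[0, 0, 0], [0, 0, 4], 6], [[0, 0, 0], [0, 0, 2], 6], [[0, 0, 0], [0, 0, 0], 6]]'

```text
clock: 12.35
position: [0.4869, -0.1312, 0.1946]
ee_rot: [0.002, 0.213, 0.977, -0.0]
contact_force: [-0.1, 0.1, -1.0]
width: 0.0596
gripper_force: 0.0
```

```bash
python3 -c "
from h import *
s=snap('scene','s4');t=snap('top','t4');st=manip.get_state();print(st['position'],st['ee_rot'],st['qpos'],st['width'])
a=cv2.resize(t[140:220,180:280,::-1],(400,320));b=cv2.resize(s[150:230,230:330,::-1],(400,320));cv2.imwrite('pics/c4.png',np.hstack([a,b]))"
```

```text
[ 0.48535938 -0.13059354  0.19201336] [-2.79840849e-04  2.13251286e-01  9.76997340e-01  8.89125201e-05] [-4.01409766e-01  2.02994797e-01  1.73636823e+00  7.60513568e-05
  1.20281258e+00 -1.54243027e+00] 0.059901789665739
```

View pics/c4.png

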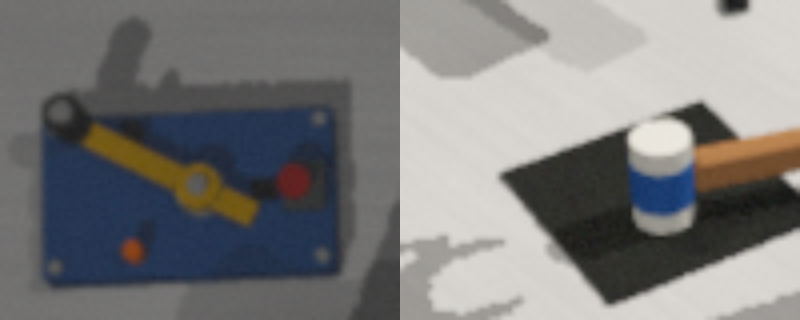

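The pin is down, with the roller at (196,168) and the stop at (213,202) in the top view. The mallet stands upright and released on the mat. Moving to the roller.

>>> drive_tool --rows '[[[0, 0, -0.071], [0.8, 3, 0], 5], [[0, 0, -0.071], [1.4, 5.3, 0], 5], [[0, 0, -0.071], [1.4, 5.3, 0], 5], [[0, 0, -0.071], [1.4, 5.3, 0], 5], [[0, 0, -0.071], [1.4, 5.3, 0], 5], [[0, 0, -0.071], [1.4, 5.3, 0], 5], [[0, 0, -0.071], [1.4, 5.3, 0], 5], [[0, 0, -0.071], [1.3, 5.2, 0], 5]]'

```text
clock: 13.45
position: [0.5903, 0.2707, 0.1902]
ee_rot: [-0.001, 0.479, 0.878, -0.001]
contact_force: [0.9, -0.5, 0.1]
width: 0.05
gripper_force: 0.0
```

>>> drive_tool --rows '[[[0, 0, 0], [0, 0, -2], 5], [[0, 0, 0], [0, 0, -3], 5], [[0, 0, 0], [0, 0, 0], 5]]'

```text
clock: 13.82
position: [0.5881, 0.2685, 0.1381]
ee_rot: [-0.003, 0.478, 0.878, -0.003]
contact_force: [0.1, 0.5, -0.1]
width: 0.0499
gripper_force: 0.0
```

```bash
python3 -c "
from h import *
s=snap('scene','s5');t=snap('top','t5');st=manip.get_state();print(st['position'],st['ee_rot'],st['qpos'],st['width'])
a=cv2.resize(t[130:220,170:270,::-1],(400,360));b=cv2.resize(s[190:310,320:440,::-1],(400,400))[:360];cv2.imwrite('pics/c5.png',np.hstack([a,b]))"
```

```text
[0.59062105 0.26900789 0.14165892] [-5.58873270e-04  4.78535581e-01  8.78067791e-01 -5.82165275e-04] [ 3.20239479e-01  4.51696760e-01  1.48801752e+00  2.32029990e-05
  1.20349223e+00 -2.52592483e-01] 0.050279050467540526
```

View pics/c5.png

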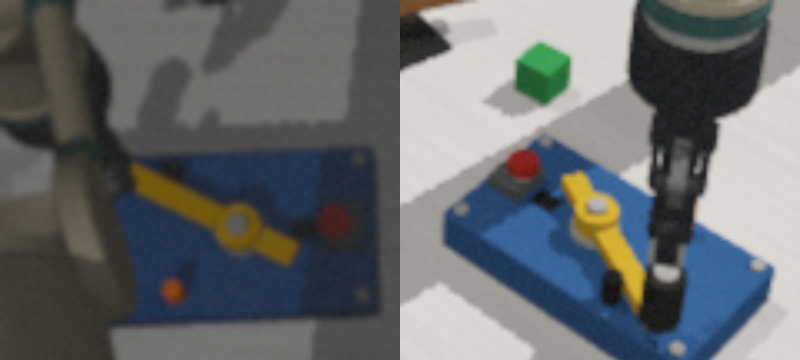

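The fingers are directly above the roller cap at (400,272) in the scene view. Shifting 2 mm and descending.

>>> drive_tool --rows '[[[0, 0, 0], [0.0, 0.25, -1], 5], [[0, 0, 0], [0, 0, -1.5], 5], [[0, 0, 0], [0, 0, -1.5], 5], [[0, 0, 0], [0, 0, -1.5], 5], [[0, 0, 0], [0, 0, -1.4], 5], [[0, 0, 0], [0, 0, 0], 5]]'

```text
clock: 14.68
position: [0.5898, 0.2713, 0.0715]
ee_rot: [-0.001, 0.478, 0.878, -0.001]
contact_force: [0.0, 0.0, -0.1]
width: 0.05
gripper_force: 0.0
```

>>> drive_tool --rows '[[[0, 0, 0], [0, 0, 0], 3.5], [[0, 0, 0], [0, 0, 0], 2], [[0, 0, 0], [0, 0, 0], 2], [[0, 0, 0], [0, 0, 0], 2]]' --force 40

```text
clock: 15.18
position: [0.5922, 0.2721, 0.0742]
ee_rot: [0.001, 0.479, 0.878, 0.001]
contact_force: [3.9, 1.5, 1.3]
width: 0.0271
gripper_force: 39.6
```

>>> drive_tool --rows '[[[0, 0, 0], [-1.17, 0.45, 0], 2], [[0, 0, 0], [-1.21, 0.3, 0], 2], [[0, 0, 0], [-1.24, 0.14, 0], 2], [[0, 0, 0], [0, 0, 0], 2]]'

```text
clock: 15.68
position: [0.5538, 0.2811, 0.074]
ee_rot: [0.0, 0.478, 0.878, 0.0]
contact_force: [4.0, 2.4, 3.1]
width: 0.0272
gripper_force: 40.1
```

>>> drive_tool --rows '[[[0, 0, 0], [-1.25, 0, 0], 2], [[0, 0, 0], [-1.24, -0.17, 0], 2], [[0, 0, 0], [-1.21, -0.32, 0], 2], [[0, 0, 0], [-1.0, -0.4, 0], 2], [[0, 0, 0], [0, 0, 0], 2]]'

```text
clock: 16.3
position: [0.5081, 0.2717, 0.074]
ee_rot: [0.001, 0.478, 0.878, 0.001]
contact_force: [4.4, 1.3, 2.8]
width: 0.0268
gripper_force: 40.1
```

>>> drive_tool --rows '[[[0, 0, 0], [-0.6, -0.32, 0], 2], [[0, 0, 0], [-0.4, -0.25, 0], 2], [[0, 0, 0], [0, 0, 0], 2]]'

```text
clock: 16.68
position: [0.4989, 0.2668, 0.0739]
ee_rot: [0.001, 0.479, 0.878, 0.001]
contact_force: [5.7, 3.5, 5.0]
width: 0.0267
gripper_force: 40.0
```

>>> drive_tool --rows '[[[0, 0, 0], [-0.25, -0.15, 0], 2], [[0, 0, 0], [0, 0, 0], 2]]'

```text
clock: 16.92
position: [0.4969, 0.2655, 0.0739]
ee_rot: [0.001, 0.479, 0.878, 0.002]
contact_force: [4.8, 2.5, 4.8]
width: 0.0269
gripper_force: 40.1
```

>>> drive_tool --rows '[[[0, 0, 0], [-0.25, -0.15, 0], 2], [[0, 0, 0], [0, 0, 0], 2]]'

```text
clock: 17.18
position: [0.4966, 0.2653, 0.0741]
ee_rot: [0.002, 0.479, 0.878, 0.004]
contact_force: [9.6, 6.1, 1.3]
width: 0.0269
gripper_force: 39.9
```

>>> drive_tool --rows '[[[0, 0, 0], [-0.2, -0.12, 0], 2], [[0, 0, 0], [0, 0, 0], 2]]'

```text
clock: 17.42
position: [0.4964, 0.2651, 0.0743]
ee_rot: [0.003, 0.479, 0.878, 0.006]
contact_force: [11.7, 9.6, -1.7]
width: 0.0272
gripper_force: 39.8
```

The arm has stopped against the post (about 15 N, no motion). Settling and checking.

>>> drive_tool --rows '[[[0, 0, 0], [0, 0, 0], 2], [[0, 0, 0], [0, 0, 0], 2], [[0, 0, 0], [0, 0, 0], 2], [[0, 0, 0], [0, 0, 0], 2], [[0, 0, 0], [0, 0, 0], 2]]'

```text
clock: 18.05
position: [0.4964, 0.2651, 0.0743]
ee_rot: [0.003, 0.479, 0.878, 0.006]
contact_force: [12.5, 8.1, -2.2]
width: 0.0267
gripper_force: 39.8
```

```bash
python3 -c "
from h import *
s=snap('scene','s6');t=snap('top','t6');st=manip.get_state();print(st['position'],st['contact_force'],st['gripper_force'],abs(st['qd']).max())
a=cv2.resize(t[140:260,170:370,::-1],None,fx=2,fy=2.5);b=cv2.resize(s[170:290,250:430,::-1],(390,300));cv2.imwrite('pics/c6.png',np.hstack([a,b]))"
```

```text
[0.49637289 0.26512673 0.07425775] [12.61901485  7.88094641 -1.20715228] 39.782275557518005 0.002814672281278938
```

View pics/c6.png

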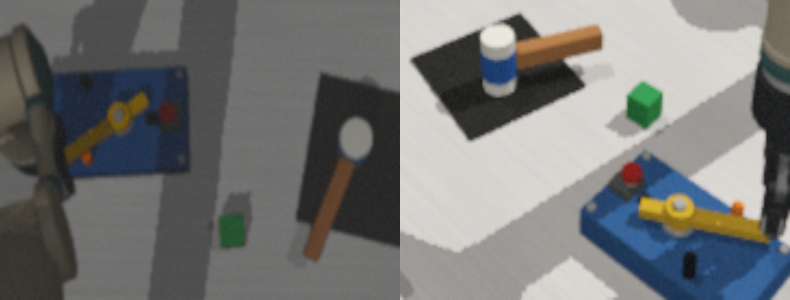

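The yellow arm lies against the orange post, the fingers hold the roller, the mallet stands on the mat and the pin is down. Handing in.

```bash
python3 -c "
from rig import job
print(job.sign_off())"
```

```text
the job is handed in; nothing more can be done
None
```

The job is handed in (the sign-off returned no verdict): the pin was driven down with the mallet, the mallet stands released on the mat, and the gripper is holding the roller with the arm against the orange stop.

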